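# Build up an oil filter's plate stack

### The job

Reassemble the bench oil filter of the farm shop: pull up the red spring knob, turn it clockwise and let it down into its rest notch, so that the keeper arm stays swung clear of the hub by itself. Then slide the aluminium separator plate and after it the yellow filter disc fully home onto the leaning splined hub so that the tabs alternate: each plate's tab must point opposite to the tab of the plate under it (the bottom plate with the green tab is fixed). Leave the keeper parked, and leave the oil bottle, honey jar and cup alone.

Things in the scene. Friction and masses are not known exactly. Their poses are not given: they have to be found in the camera images.
- hub: the hub on the fixed green stand, leaning 25 deg towards the robot: z up along its axis, x up the slope away from the robot, y left. Origin: on the axis, on the sloping green deck (mm: x -40 to 82, y -47 to 87). Fixed bottom plate, z 0 to 10, 56 wide, green tab to +y (16 wide, to 49). Separator belongs at z 10 to 20 with tab to -y, then filter disc at z 20 to 30 with tab to +y
- hub_top (a point): tip of the hub, on its axis, 40 above the hub's origin. The hub has a core of radius 10 and six splines 4 wide reaching radius 16, at hub +y and every 60 deg from it, full up to z 33, tapered lead-in above. A plate's bore has about 1.5 play all round. The keeper post (radius 16) stands at hub x 60, y 60; nothing else is beside the stack above z 10
- knob_grip (a point): centre of the keeper's red bar knob, hub x 60, y 60, z 63 when lowered. Bar 34 long (this frame's x), 14 thick (y: grip across it), 20 high (z, parallel to hub z). x points along the red keeper arm under it (85 long, 14 wide, its top 15 below this point), which at the start reaches over the hub's tip, barring it. The frame moves and turns with the knob
- keeper_lift (a joint): how far the knob is pulled up along the hub's axis, m: 0 down, 0.020 stop. A spring pulls down, 5 N at 0, 10 N at 0.020. A cross pin in a slot prevents turning until lifted more than 0.0155; the rest notch holds it at about 0.012
- keeper_turn (a joint): turn of the knob and arm, rad, clockwise seen from above: 0 with the arm over the hub, rest notch at about 1.3 (1.2 to 1.4), stop 1.45. Lift to 0.0175, turn to 1.3 and lower; a ridge 3.5 mm high then keeps it from turning back
- separator: aluminium separator plate with a blue tab: octagonal ring, 56 across all flats, 10 thick, about 90 g; bore with six inward teeth (5 wide, tips on radius 11.5, gaps to 18); one tab 16 wide reaches 49 from the centre. Origin: centre of underside, x along the tab, z up; tooth gaps (for splines) at the tab and every 60 deg. Lies flat on the board at first. Both faces alike
- separator_mid (a point): centre of the separator, at half its thickness
- separator_tab (a point): on the separator's tab, 43 from its centre, at half thickness
- filter_disc: yellow filter disc with an orange tab: octagonal ring, 56 across all flats, 10 thick, about 90 g; bore with six inward teeth (5 wide, tips on radius 11.5, gaps to 18); one tab 16 wide reaches 49 from the centre. Origin: centre of underside, x along the tab, z up; tooth gaps (for splines) at the tab and every 60 deg. Lies flat on the board at first. Both faces alike
- filter_disc_mid (a point): centre of the filter disc, at half its thickness
- filter_disc_tab (a point): on the filter disc's tab, 43 from its centre, at half thickness
- board: fixed wooden drying board, 240 by 350 by 12, on which the two plates lie; origin: centre of its underside
- oil_bottle: bystander: green glass oil bottle, radius 30, 200 high, standing; origin: centre of its underside, z up
- honey_jar: bystander: amber honey jar with a brass lid, radius 34, 75 high; origin: centre of its underside, z up
- cup: bystander: white cup, rim radius 36, 80 high; origin: centre of its underside, z up
There are look-alikes about, which are no part of the job. What is shaped like the filter_disc but pink or purple is not meant.

How it is judged (in metres and radians):
On the way, in this order (a step that is already met when the one before it is completed fails the run):
1. the knob is turned into its rest notch and stays there, let go (value of joint keeper_lift between 0.009 and 0.0145 m and value of joint keeper_turn above 1.1 rad and distance between the grasp point and knob_grip above 0.04 m), for 0.3 s.
2. the separator is home on the bottom plate, tab to the right (away from the green tab) (z of separator_mid in the frame of hub between 0.012 and 0.018 m and x of separator_mid in the frame of hub between -0.004 and 0.004 m and y of separator_mid in the frame of hub between -0.004 and 0.004 m and angle between the z axis of separator and the z axis of hub, either way round below 0.1 rad and x of separator_tab in the frame of hub between -0.012 and 0.012 m and y of separator_tab in the frame of hub below -0.036 m), for 0.2 s.
3. the filter disc is home on the separator, tab to the left (over the green tab) (z of filter_disc_mid in the frame of hub between 0.022 and 0.028 m and x of filter_disc_mid in the frame of hub between -0.004 and 0.004 m and y of filter_disc_mid in the frame of hub between -0.004 and 0.004 m and angle between the z axis of filter_disc and the z axis of hub, either way round below 0.1 rad and x of filter_disc_tab in the frame of hub between -0.012 and 0.012 m and y of filter_disc_tab in the frame of hub above 0.036 m), for 0.2 s.
At the end, for the whole second after the job is handed in: keeper parked (lift 9 to 14.5 mm, turn over 1.1 rad); both plates at rest on the hub, centres at 15 (separator) and 25 mm (disc) along its axis within 3 mm, centred within 4 mm, square within 0.10 rad, separator's tab to hub -y, disc's to +y, tab points within 12 mm of that axis (all of step 2 and all of step 3 and value of joint keeper_lift between 0.009 and 0.0145 m and value of joint keeper_turn above 1.1 rad and linear speed of each of separator, filter_disc below 0.02 m/s); the robot touches nothing.
It fails at once if the oil bottle is pushed more than 30 mm or tipped (distance of oil_bottle from where it was at the start of the episode above 0.03 m or angle between oil_bottle's own z axis and vertical above 0.35 rad).
It fails at once if the honey jar is pushed more than 30 mm or tipped (distance of honey_jar from where it was at the start of the episode above 0.03 m or angle between honey_jar's own z axis and vertical above 0.35 rad).
It fails at once if the cup is pushed more than 30 mm or tipped (distance of cup from where it was at the start of the episode above 0.03 m or angle between cup's own z axis and vertical above 0.35 rad).
It also fails if it takes over 72 s, if anything falls off the work surface, if the arm or the gripper's body presses on something with over 40 N, if the wrist force passes 120 N, or if a joint passes its speed limit or range.

### The arm

A 6-joint arm with a two-finger parallel gripper is mounted at the origin on the work surface. World frame = base frame: x ahead of the robot, y to its left, z up, the work surface at z = 0. Lengths are in mm, angles in rad, forces in N, time in s.
With the tool pointing down it reaches from about 275 to 825 mm from the base axis. Payload 5.2 kg.
Tool frame: the origin (TCP) lies at the very end of the fingers, on their centre line; the grasp point (between the pads) lies 19 mm behind it; z points along the fingers, y is the direction in which the jaws open and shut (so a half turn about z gives the same grasp; the last joint's range is limited). The gripper opens to 93 mm and grips with 3 to 60 N. Pads are 15 mm wide; open, the fingers measure 128 mm over their backs; the gripper's body (75 mm by 188 mm) begins 65 mm behind the grasp point.
Start: joints at [0.941, 0.259, 1.535, -0, 1.348, -0.203], TCP at [227.657, 500.677, 218.653] pointing down, gripper open.
Joint ranges: [-3.14, 3.14], [-0.91, 2.08], [0.19, 2.58], [-1.22, 4.36], [0.22, 2.71], [-3.12, 3.12]. Speed limits (rad/s): [2.57, 2.57, 3.14, 3.14, 3.14, 3.14].

### API

Orientations are given as [roll, pitch, yaw] about the fixed x, y, z axes, in that order (R = Rz(yaw) Ry(pitch) Rx(roll)).
In Python, from bench import robot gives the robot as it stands. The module is installed in compiled form; this text tells all that it offers. Calls block until the motion is done:
- robot.move_ptp(position, orientation): joint-space move of the TCP to a pose.
- robot.move_linear(position, ori=None, speed=150, f_stop=None): straight line of the TCP; ori=None keeps the orientation; speed is the mean speed in mm/s. With f_stop (N) it stops when the force on the tool has changed by that much, and returns True; else False.
- robot.move_j(angles): joint-space move.
- robot.move_gripper(opening): opening from 0.0 (shut) to 1.0 (fully open); the grip force is fixed at half the most; returns when the fingers have stopped.
- robot.sleep(seconds).
- robot.inverse_kinematics(position, orientation): joint angles nearest the present ones, or None.
- robot.get_image(name): name is "scene" or "top" or "wrist"; returns a dict with "img" (384x512x3 uint8, blue, green, red), "fovy" (degrees; the focal length in pixels is half the picture's height over the tangent of half this angle, whatever the lens; pixels are square), "cx", "cy" (the principal point, pixels), "k1" (the pictures are not rectified: a ray, as slopes to the right and down, at radius r is drawn at 1 + k1 r^2 times it, then the intrinsics apply), "eye" and "orientation" of the camera in the world. Camera axes: x right, y down, z forward; pixel columns grow to the right and rows downward; lengths in mm; the calibration is good to about 2 mm. A picture is of the moment at which its call begins. There is no depth.
A pose or a line that the arm cannot do raises robot.MotionError and nothing moves.
- robot.hand_in(): hands the job in, once; it reports no verdict.
Readings, each from a call of its own:
- robot.current_t(): time.
- robot.current_qpos(): joint angles.
- robot.current_joint_vel(): joint speeds.
- robot.current_joint_efforts(): joint torques, N m.
- robot.current_tcp_pos(): TCP position.
- robot.current_eef_rot(): TCP orientation.
- robot.current_contact_force(): force on the tool from outside, world axes, zero at the start.
- robot.current_ft_torque(): the same for the moment, N m.
- robot.current_gripper_width(): opening from 0.0 (shut) to 1.0 (fully open).
Only numpy, scipy, OpenCV 4.12 (cv2) and the standard library are available. Lean on these libraries where they do the work, as an engineer would, in place of code of your own. Each camera call takes 0.05 s, during which the arm holds its last target.

## Working session

There is one attempt and no reset: what is moved stays moved. The work goes in short steps, each a Python script; the robot and the scene stay as the last script left them, time stands still between calls to the robot, and variables do not carry over. Pictures are saved under pics/ and viewed, and the job is handed in when it is done.

```bash
ls; mkdir -p pics; python3 - <<'E'
from bench import robot
import cv2
for n in ["scene","top","wrist"]:
    d=robot.get_image(n); cv2.imwrite(f"pics/{n}0.png",d["img"])
    print(n,{k:v for k,v in d.items() if k!="img"})
print(robot.current_t())
E
```

```text
pics
scene {'fovy': 47.83635836442622, 'cx': 258.212951777933, 'cy': 194.79197637575024, 'k1': -0.10547277343822654, 'eye': array([ 902.45305374, -820.89511995,  866.07998047]), 'orientation': array([-2.27932311, -0.01480599,  0.51694091])}
top {'fovy': 54.202079732644386, 'cx': 254.26241389998114, 'cy': 189.5814182931782, 'k1': 0.0019494326967663628, 'eye': array([ 367.75152404,  -65.31253825, 1067.55210452]), 'orientation': array([-3.03452456,  0.01267897, -1.54520802])}
wrist {'fovy': 61.521821485242285, 'cx': 254.95863716143188, 'cy': 190.33148458756824, 'k1': 0.01668001664490561, 'eye': array([154.66532471, 533.95601691, 383.59235837]), 'orientation': array([2.85291356e+00, 1.38244706e-03, 1.14395934e+00])}
0.15
```

View pics/scene0.png

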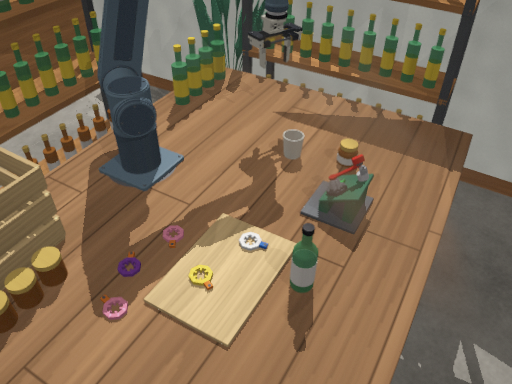

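View pics/top0.png

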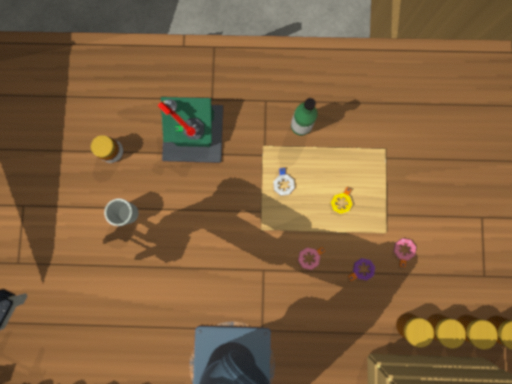

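View pics/wrist0.png

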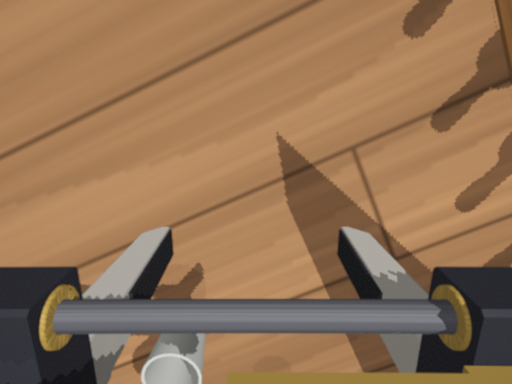

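```bash
cat > h.py <<'E'
import numpy as np, cv2
from scipy.spatial.transform import Rotation as R
from scipy.optimize import least_squares
def rpy(o): return R.from_euler('xyz',o).as_matrix()
def to_rpy(M): return R.from_matrix(M).as_euler('xyz')
def cam(d):
    return dict(f=192/np.tan(np.radians(d['fovy'])/2),cx=d['cx'],cy=d['cy'],k=d['k1'],e=np.array(d['eye']),R=rpy(d['orientation']))
def proj(c,P):
    P=np.atleast_2d(P); q=(P-c['e'])@c['R']; s=q[:,:2]/q[:,2:]
    s=s*(1+c['k']*(s**2).sum(1,keepdims=True)); return s*c['f']+[c['cx'],c['cy']]
def ray(c,uv):
    d=(np.array(uv,float)-[c['cx'],c['cy']])/c['f']; s=d.copy()
    for _ in range(20): s=d/(1+c['k']*(s@s))
    v=c['R']@[s[0],s[1],1]; return c['e'],v/np.linalg.norm(v)
def onz(c,uv,z):
    e,v=ray(c,uv); return e+v*(z-e[2])/v[2]
def tri(obs):
    A=np.zeros((3,3));b=np.zeros(3)
    for c,uv in obs:
        e,v=ray(c,uv);M=np.eye(3)-np.outer(v,v);A+=M;b+=M@e
    return np.linalg.solve(A,b)
def snap(n,tag):
    from bench import robot
    import pickle
    d=robot.get_image(n); cv2.imwrite(f'pics/{tag}.png',d['img']); pickle.dump(d,open(f'pics/{tag}.pkl','wb')); return d
def load(tag):
    import pickle
    d=pickle.load(open(f'pics/{tag}.pkl','rb')); return d['img'],cam(d)
def crop(img,x0,y0,x1,y1,s,name):
    cv2.imwrite(f'pics/{name}.png',cv2.resize(img[y0:y1,x0:x1],None,fx=s,fy=s,interpolation=cv2.INTER_CUBIC))
E
python3 - <<'E'
from h import *
from bench import robot
a=snap('scene','s1')['img'];b=snap('top','t1')['img']
crop(b,150,85,230,170,7,'t1hub'); crop(b,255,140,365,220,7,'t1pl'); crop(a,295,140,385,235,6,'s1hub');crop(a,180,220,280,300,7,'s1pl')
E
```

```text
(no output)
```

View pics/t1hub.png

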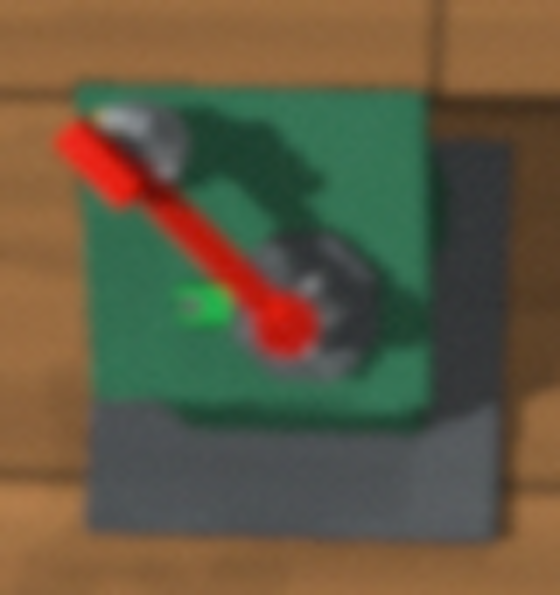

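View pics/t1pl.png

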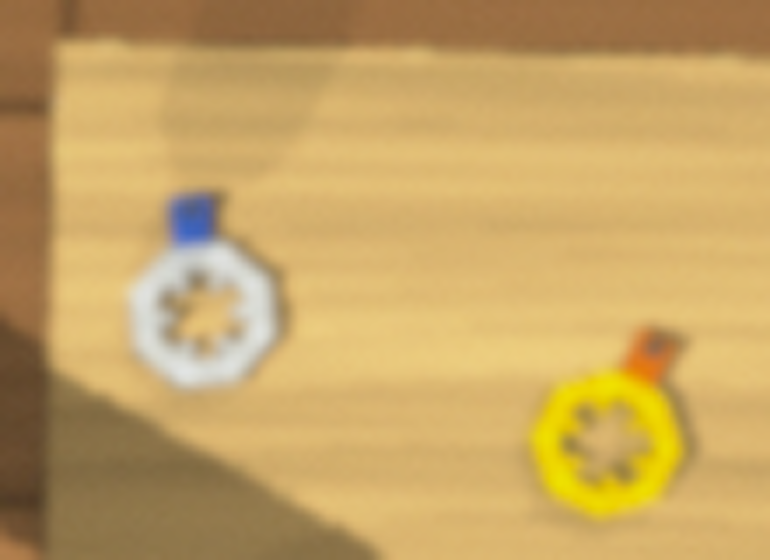

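View pics/s1hub.png

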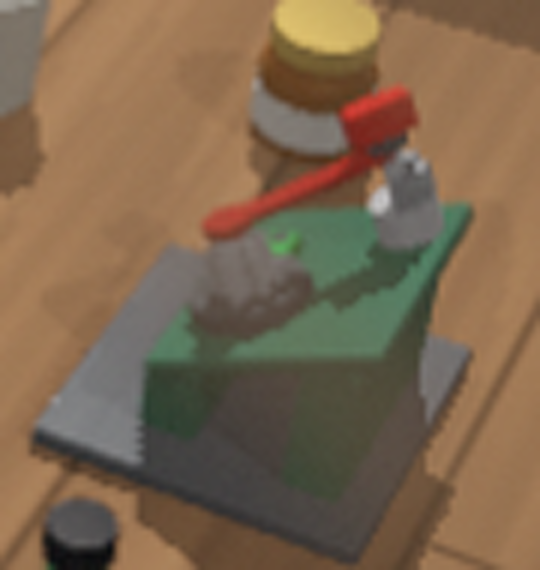

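View pics/s1pl.png

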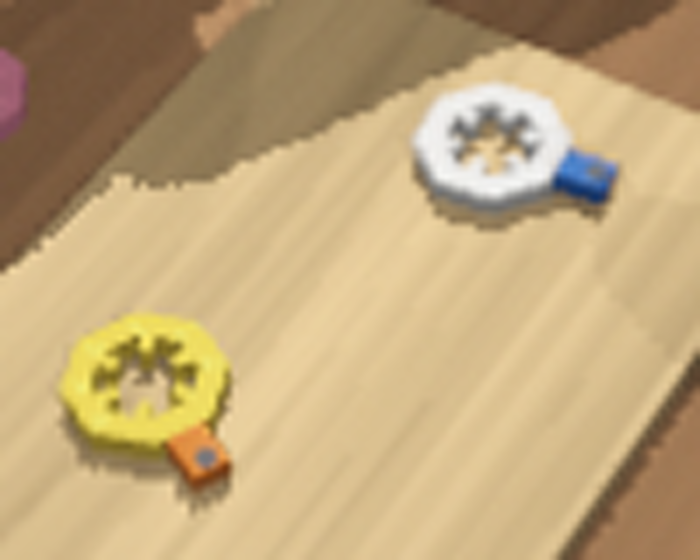

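```bash
cat > fit.py <<'E'
from h import *
_,T=load('t1');_,S=load('s1')
def cu(p,s,x0,y0): return (np.array(p)+.5)/s-.5+[x0,y0]
t=lambda p:cu(p,7,150,85); s=lambda p:cu(p,6,295,140)
D=np.array
obs=[(T,t((77,88)),(82,87,0)),(T,t((431,93)),(82,-47,0)),(T,t((430,407)),(-40,-47,0)),(T,t((97,400)),(-40,87,0)),
(S,s((150,360)),(-40,-47,0)),(S,s((383,357)),(82,-47,0)),(S,s((470,207)),(82,87,0)),
(T,t((285,322)),(0,0,48)),(S,s((222,220)),(0,0,48)),
]
def Rh(y,l): return R.from_euler('z',y).as_matrix()@R.from_euler('y',-l).as_matrix()
# lean towards robot: hub z = (-sin25,0,cos25)
def res(p,full=False):
    M=Rh(p[3],np.radians(25)); r=[]
    for c,uv,q in obs: r.append(proj(c,p[:3]+M@D(q))[0]-uv)
    return np.array(r) if full else np.ravel(r)
if __name__=='__main__':
    o=least_squares(res,[550,150,80,0],loss='soft_l1'); print(o.x); print(res(o.x,1).round(1))
    for q in [(0,0,40),(60,60,63),(0,43,10)]: print(q,(o.x[:3]+Rh(o.x[3],np.radians(25))@D(q)).round(1))
E
python3 fit.py
python3 - <<'E'
from h import *
_,T=load('t1');_,S=load('s1')
def cu(p,s,x0,y0): return (np.array(p)+.5)/s-.5+[x0,y0]
t=lambda p:cu(p,7,255,140); s=lambda p:cu(p,7,180,220)
# centre of bore at top z=22 ; tab (blue tab center)
for n,a,b,c,d in [('sep',(204,313),(193,219),(492,143),(588,175)),('disc',(608,443),(652,355),(146,380),(202,457))]:
    p=onz(T,t(a),22);q=onz(T,t(b),22);p2=onz(S,s(c),22);q2=onz(S,s(d),22)
    print(n,p.round(1),q.round(1),p2.round(1),q2.round(1),[np.degrees(np.arctan2(*(v[:2][::-1]))).round(1) for v in (q-p,q2-p2)])
E
```

```text
[ 6.39381761e+02  1.18693842e+02  7.35068089e+01 -1.38871873e-03]
[[-0.5 -1.1]
 [-0.7 -0.7]
 [ 0.3 -0.1]
 [-0.6 -0.2]
 [-2.   0.6]
 [-1.2  0.5]
 [-0.1 -0.7]
 [ 0.3  0.2]
 [ 0.1  0.3]]
(0, 0, 40) [622.5 118.7 109.8]
(60, 60, 63) [667.2 178.7 156. ]
(0, 43, 10) [635.2 161.7  82.6]
sep [ 496.7 -131.4   22. ] [ 534.7 -126.3   22. ] [ 499.  -131.2   22. ] [ 538.7 -127.1   22. ] [np.float64(7.6), np.float64(5.8)]
disc [ 448.5 -292.7   22. ] [ 484.1 -310.2   22. ] [ 452.  -292.7   22. ] [ 488.2 -310.6   22. ] [np.float64(-26.1), np.float64(-26.3)]
```

```bash
cat >> h.py <<'E'
HP=np.array([639.4,118.7,73.5]);HY=-0.0014
def HR(): return R.from_euler('z',HY).as_matrix()@R.from_euler('y',-np.radians(25)).as_matrix()
def hub(p): return HP+HR()@np.array(p,float)
def tool(ang):
    """tool pointing down hub axis, tool y at angle ang (rad) in hub frame"""
    M=HR(); y=M@[np.cos(ang),np.sin(ang),0]; z=-M[:,2]; x=np.cross(y,z); return to_rpy(np.c_[x,y,z])
E
python3 - <<'E'
from h import *
from bench import robot
_,T=load('t1')
for n,uv,z in [('bottlecap',(309,104),200),('bottlebase',(303,127),0),('jar',(102,147),75),('cup',(120,212),80)]: print(n,onz(T,uv,z).round(0))
for nm,a0 in [('knob0',-45),('knobturn',-45-74.5),('plate45',-45),('plate0',0)]:
    for h in (0,180):
        for z in ((58,68,90,140) if 'knob' in nm else (12,40,100)):
            p=hub((60,60,z-9)) if 'knob' in nm else hub((0,0,z))
            q=robot.inverse_kinematics(p,tool(np.radians(a0+h)));print(nm,a0+h,z,None if q is None else np.round(q,2))
for c,yaw in [((498,-131.3),6.7),((450.3,-292.7),-26.2)]:
    for g in (0,45,90,135,180,225,270,315):
        a=np.radians(yaw+g); y=np.array([np.cos(a),np.sin(a),0]);M=np.c_[np.cross(y,[0,0,-1]),y,[0,0,-1]]
        q=robot.inverse_kinematics([*c,13],to_rpy(M));print(yaw,g,None if q is None else np.round(q,2))
E
```

```text
bottlecap [ 669. -177.  200.]
bottlebase [ 669. -186.    0.]
jar [580. 365.  75.]
cup [405. 303.  80.]
knob0 -45 58 [ 0.13  0.35  1.69 -0.09  0.67  0.97]
knob0 -45 68 [ 0.13  0.34  1.69 -0.09  0.68  0.97]
knob0 -45 90 [ 0.13  0.3   1.69 -0.09  0.72  0.97]
knob0 -45 140 [ 0.14  0.22  1.67 -0.08  0.82  0.97]
knob0 135 58 [ 0.13  0.35  1.69 -0.09  0.67 -2.17]
knob0 135 68 [ 0.13  0.34  1.69 -0.09  0.68 -2.17]
knob0 135 90 [ 0.13  0.3   1.69 -0.09  0.72 -2.17]
knob0 135 140 [ 0.14  0.22  1.67 -0.08  0.82 -2.17]
knobturn -119.5 58 [ 0.13  0.35  1.69 -0.09  0.67  2.27]
knobturn -119.5 68 [ 0.13  0.34  1.69 -0.09  0.68  2.27]
knobturn -119.5 90 [ 0.13  0.3   1.69 -0.09  0.72  2.27]
knobturn -119.5 140 [ 0.14  0.22  1.67 -0.08  0.82  2.27]
knobturn 60.5 58 [ 0.13  0.35  1.69 -0.09  0.67 -0.87]
knobturn 60.5 68 [ 0.13  0.34  1.69 -0.09  0.68 -0.87]
knobturn 60.5 90 [ 0.13  0.3   1.69 -0.09  0.72 -0.87]
knobturn 60.5 140 [ 0.14  0.22  1.67 -0.08  0.82 -0.87]
plate45 -45 12 [ 0.02  0.34  1.88 -0.02  0.48  0.82]
plate45 -45 40 [ 0.02  0.29  1.88 -0.02  0.53  0.82]
plate45 -45 100 [ 0.02  0.18  1
[... 534 characters left out ...]

6.7 45 [-0.47  0.43  1.86  0.    0.85 -1.38]
6.7 90 [-0.47  0.43  1.86 -0.    0.85 -2.16]
6.7 135 [-0.47  0.43  1.86 -0.    0.85 -2.95]
6.7 180 [-0.47  0.43  1.86 -0.    0.85  2.55]
6.7 225 [-0.47  0.43  1.86 -0.    0.85  1.76]
6.7 270 [-0.47  0.43  1.86 -0.    0.85  0.98]
6.7 315 [-0.47  0.43  1.86 -0.    0.85  0.19]
-26.2 0 [-0.78  0.46  1.81 -0.    0.87 -0.33]
-26.2 45 [-0.78  0.46  1.81  0.    0.87 -1.11]
-26.2 90 [-0.78  0.46  1.81  0.    0.87 -1.9 ]
-26.2 135 [-0.78  0.46  1.81 -0.    0.87 -2.68]
-26.2 180 [-0.78  0.46  1.81 -0.    0.87  2.81]
-26.2 225 [-0.78  0.46  1.81 -0.    0.87  2.03]
-26.2 270 [-0.78  0.46  1.81 -0.    0.87  1.24]
-26.2 315 [-0.78  0.46  1.81 -0.    0.87  0.46]
```

```bash
python3 - <<'E'
from h import *
from bench import robot
robot.move_gripper(0.6)
robot.move_ptp(hub((60,60,130)),tool(np.radians(-45)))
snap('wrist','w2'); snap('scene','s2')
print(robot.current_t(),robot.current_tcp_pos(),robot.current_gripper_width())
img,W=load('w2'); print(proj(W,[hub((60,60,73)),hub((0,0,48)),hub((0,0,0)),robot.current_tcp_pos()]))
E
```

```text
3.0 [638.59271409 179.64184846 216.71603708] 0.5992367974709695
[[257.21533927 207.98327836]
 [256.76258033 289.24031232]
 [256.55406607 262.06275802]
 [256.26748793 241.48985697]]
```

View pics/w2.png

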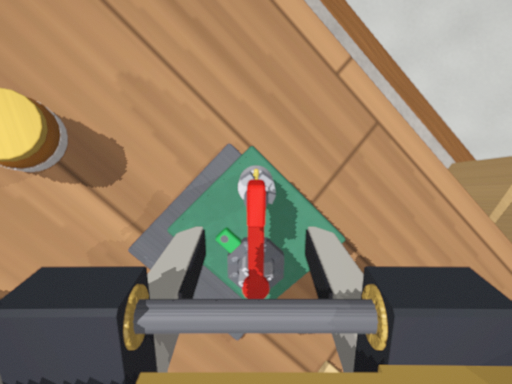

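```bash
python3 - <<'E'
from h import *
img,W=load('w2'); crop(img,160,140,350,310,4,'w2c')
E
```

```text
(no output)
```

View pics/w2c.png

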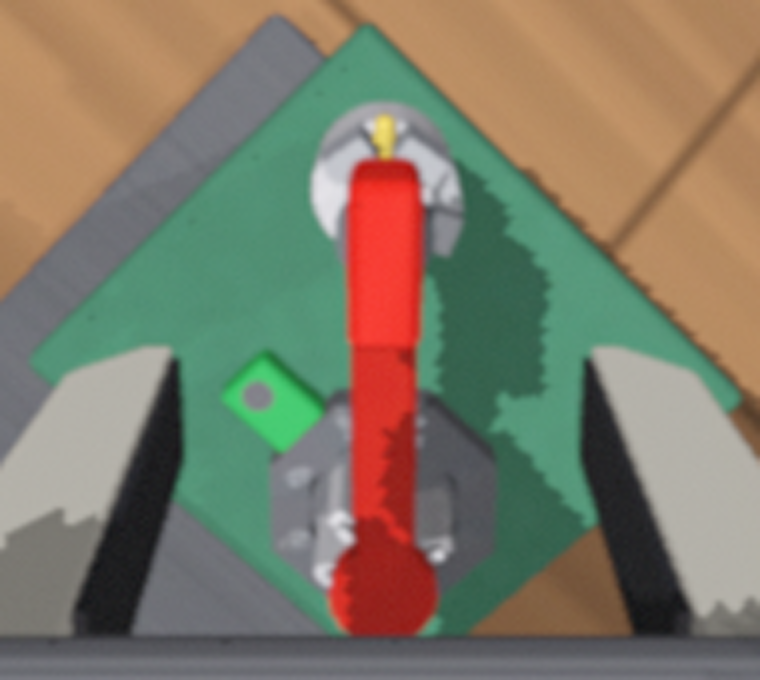

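```bash
cat > fit2.py <<'E'
import fit
from fit import *
_,W=load('w2'); w=lambda p:cu(p,4,160,140)
O=list(obs)
wo=[(W,w((367,25)),(82,87,0)),(W,w((32,358)),(-40,87,0)),(W,w((740,402)),(82,-47,0)),(W,w((385,262)),(60,60,73)),(W,w((384,588)),(0,0,48)),
(W,w((265,350)),(8,49,10)),(W,w((222,395)),(-8,49,10))]
for nm,oo in [('wrist',wo),('all',O+wo)]:
    fit.obs=oo
    o=least_squares(res,[639,119,73,0],loss='soft_l1'); print(nm,o.x.round(4)); print(res(o.x,1).round(1).tolist())
E
python3 fit2.py
```

```text
wrist [ 6.405286e+02  1.188700e+02  6.677150e+01 -1.240000e-02]
[[1.5, -0.1], [-0.5, 0.4], [0.1, -0.8], [0.2, 1.0], [-0.6, -0.6], [0.2, 0.5], [-0.4, -0.3]]
all [ 6.401970e+02  1.197275e+02  6.990080e+01 -9.600000e-03]
[[-0.3, -1.2], [-0.6, -0.4], [0.0, 0.1], [-0.7, -0.5], [-1.9, 1.3], [-1.3, 1.5], [0.2, 0.4], [0.1, 0.3], [0.3, 1.1], [1.2, -1.1], [-1.4, 0.6], [1.0, -1.0], [0.2, 0.7], [-0.5, -0.0], [-0.1, 0.5], [-0.7, -0.1]]
```

```bash
sed -i 's/^HP=.*/HP=np.array([640.2,119.5,71.0]);HY=-0.007/' h.py; python3 - <<'E'
from h import *
from bench import robot
o=tool(np.radians(-45))
robot.move_linear(hub((60,60,90)),o,speed=120)
print(robot.move_linear(hub((60,60,48)),o,speed=80,f_stop=12), robot.current_contact_force().round(1))
snap('wrist','w3');snap('scene','s3')
robot.move_gripper(0.0)
print(robot.current_t(),robot.current_gripper_width()*93,robot.current_contact_force().round(1),robot.current_ft_torque().round(2),robot.current_tcp_pos())
snap('wrist','w4')
E
```

```text
False [-0.2 -0.   0.2]
4.9833 18.756243058221894 [-0.3  0.6  1.6] [-0.19  0.22 -0.13] [674.85483948 179.10371016 140.0279343 ]
```

View pics/w4.png

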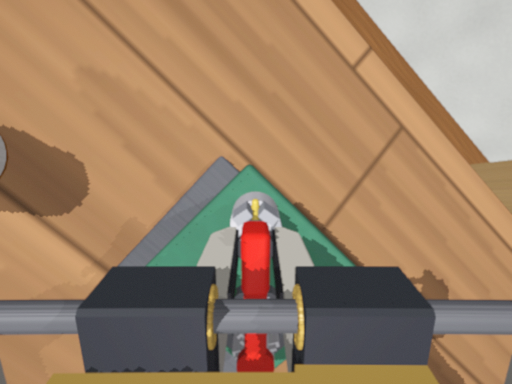

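```bash
python3 - <<'E'
from h import *
from bench import robot
print(robot.current_gripper_width()*93)
img,W=load('w4'); a=img[180:384,180:330]
s=snap('scene','s4')['img']; b=s[120:222,290:400]
A=cv2.resize(a,None,fx=2.6,fy=2.6,interpolation=2);B=cv2.resize(b,None,fx=3.5,fy=3.5,interpolation=2)
H=min(A.shape[0],B.shape[0]);cv2.imwrite('pics/c4.png',np.hstack([A[:H],B[:H]]))
print(robot.current_gripper_width()*93,robot.current_contact_force().round(1))
E
```

```text
18.152587812820798
18.440442530190573 [-0.5 -1.5  1.2]
```

View pics/c4.png

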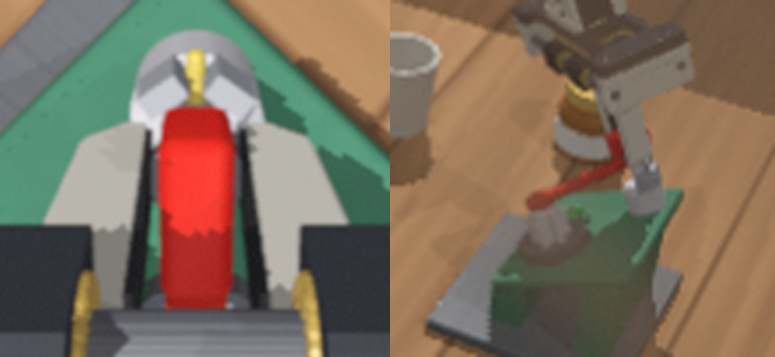

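```bash
python3 - <<'E'
from h import *
from bench import robot
o=tool(np.radians(-45))
robot.move_gripper(0.4)
robot.move_linear(hub((60,60,56)),o,speed=60)
robot.move_gripper(0.0)
for i in range(2):
  print(robot.current_t(),robot.current_gripper_width()*93,robot.current_contact_force().round(1),robot.current_ft_torque().round(2))
  robot.sleep(.1)
snap('wrist','w5')
E
```

```text
6.5 13.82699754850822 [-4.6 -1.8  5.5] [-0.4   0.51 -0.14]
6.6 13.856826577229949 [-4.9 -1.2  5.8] [-0.33  0.47 -0.18]
```

View pics/w5.png

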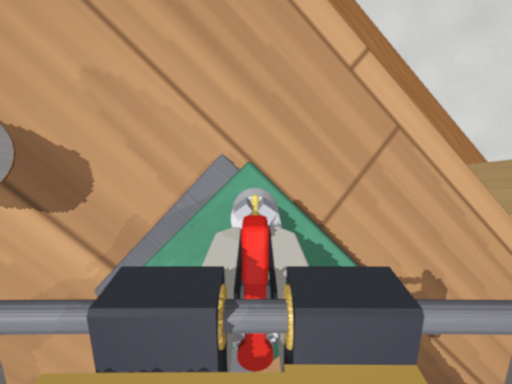

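```bash
python3 - <<'E'
from h import *
from bench import robot
o=tool(np.radians(-45)); n=HR()[:,2]
for d in (6,12,18):
    robot.move_linear(hub((60,60,56+d)),o,speed=40)
    f=robot.current_contact_force(); print(d,f.round(1),(f@n).round(1),(HR().T@f).round(1),robot.current_ft_torque().round(2),robot.current_gripper_width()*93,robot.current_t())
snap('wrist','w6');snap('scene','s6')
E
```

```text
6 [ 3.4 -1.1 -3.5] -4.6 [ 1.6 -1.  -4.6] [-0.15 -0.14 -0.05] 13.70755927392429 7.05
12 [ 5.5 -1.3 -4.5] -6.4 [ 3.  -1.3 -6.4] [-0.22 -0.21 -0.11] 13.66853047761566 7.35
18 [ 7.5 -1.6 -7.3] -9.8 [ 3.8 -1.6 -9.8] [-0.16 -0.33 -0.07] 13.744952788755363 7.65
```

View pics/w6.png

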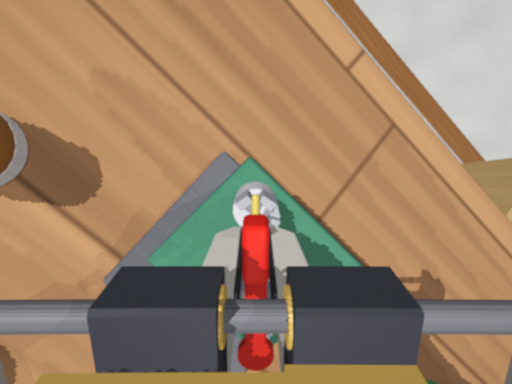

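```bash
python3 - <<'E'
from h import *
from bench import robot
n=HR()[:,2]
for a in (0.2,0.65,1.0,1.3):
    robot.move_linear(hub((60,60,74)),tool(np.radians(-45)-a),speed=40)
    f=robot.current_contact_force(); m=robot.current_ft_torque(); print(a,(HR().T@f).round(1),(HR().T@m).round(2),robot.current_gripper_width()*93,robot.current_t())
    if abs((HR().T@m)[2])>1.5: break
snap('wrist','w7');snap('scene','s7')
E
```

```text
0.2 [  3.   -0.8 -10.3] [-0.12 -0.43  0.01] 13.632730403669212 8.1
0.65 [  3.2  -0.8 -10.9] [-0.08 -0.43  0.01] 13.834909168813097 8.7
1.0 [ 3.6  0.  -9.4] [ 0.03 -0.35  0.03] 13.594489783825445 9.2
1.3 [  3.3  -0.4 -10.6] [ 0.1  -0.33 -0.01] 13.635726946625466 9.65
```

View pics/w7.png

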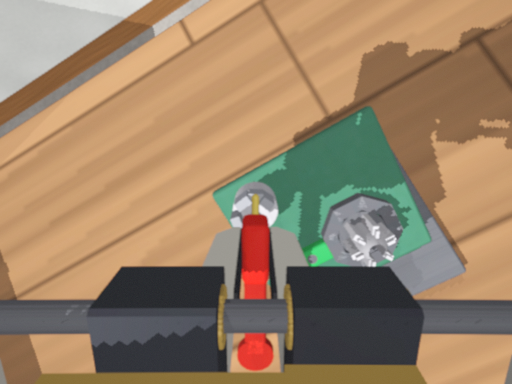

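```bash
python3 - <<'E'
from h import *
from bench import robot
o=tool(np.radians(-45)-1.3)
for z in (71,69,68,67):
    robot.move_linear(hub((60,60,z)),o,speed=30)
    f=HR().T@robot.current_contact_force(); print(z,f.round(1),(HR().T@robot.current_ft_torque())[2].round(2))
    if f[2]>-1.5: break
robot.move_gripper(0.45)
robot.move_linear(hub((60,60,150)),o,speed=150)
snap('wrist','w8');snap('scene','s8');snap('top','t8')
print(robot.current_t())
E
```

```text
71 [ 2.4 -1.1 -8.9] -0.02
69 [ 1.8 -0.2 -5.9] 0.02
68 [-0.1 -0.6  2.8] -0.04
12.0167
```

View pics/w8.png

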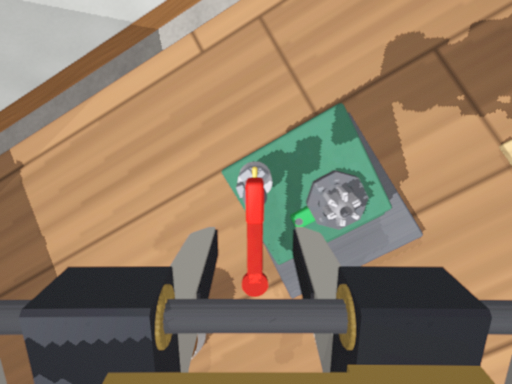

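```bash
python3 - <<'E'
from h import *
img,W=load('s8'); crop(img,295,140,385,235,6,'s8c')
E
```

```text
(no output)
```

View pics/s8c.png

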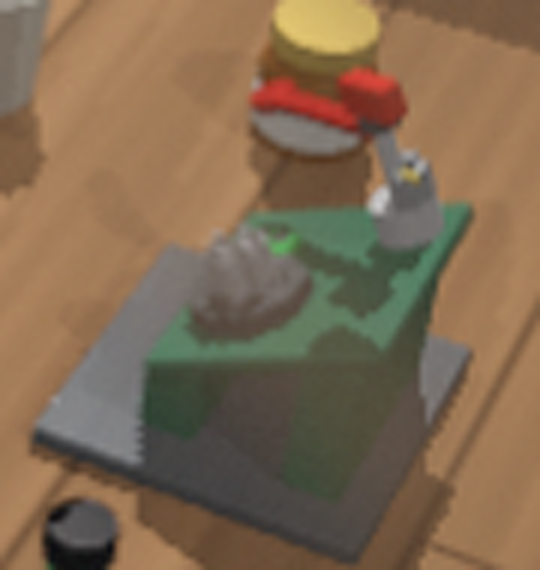

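```bash
python3 - <<'E'
from h import *
from bench import robot
robot.move_gripper(1.0)
robot.move_ptp(hub((0,0,110)),tool(np.radians(-45)));robot.sleep(.1); snap('wrist','wA'); print(robot.current_tcp_pos(),robot.current_t())
robot.move_ptp(hub((0,0,110)),tool(np.radians(135)));robot.sleep(.1); snap('wrist','wB');print(robot.current_tcp_pos(),robot.current_t())
a,_=load('wA');b,_=load('wB')
crop(a,140,150,370,310,3,'wAc');crop(b,140,150,370,310,3,'wBc')
E
```

```text
[593.96719878 119.97441361 170.96650351] 14.425
[593.70617574 119.82673758 170.70712236] 17.225
```

View pics/wAc.png

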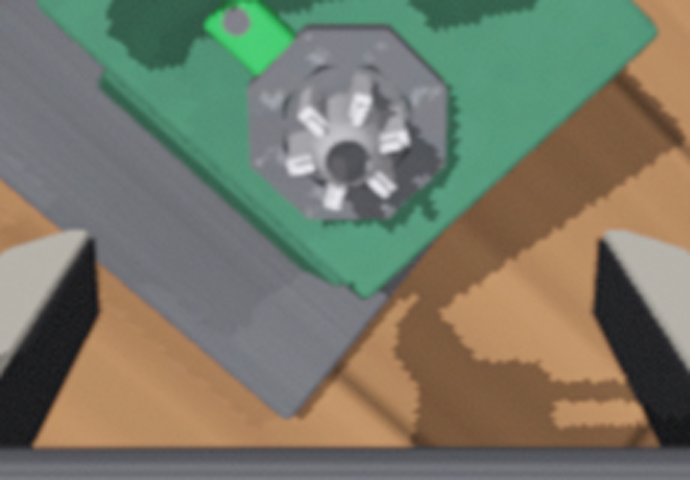

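View pics/wBc.png

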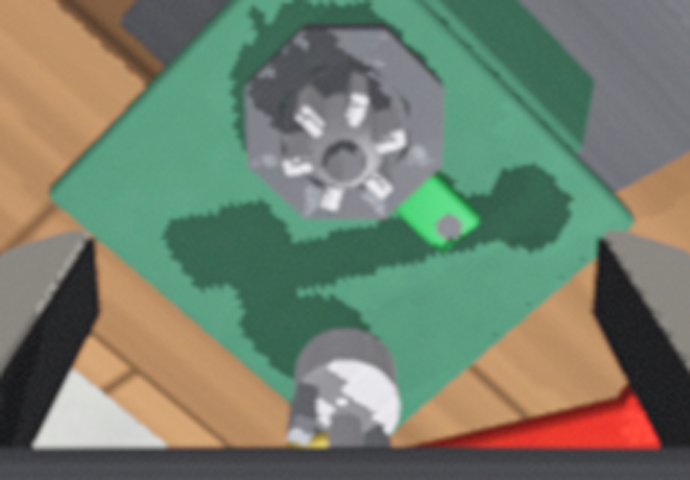

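```bash
cat > fit3.py <<'E'
from h import *
_,A=load('wA');_,B=load('wB')
w=lambda p:(np.array(p)+.5)/3-.5+[140,150]
rr=28/np.cos(np.pi/8)
def oc(d): a=np.radians(d); return (rr*np.cos(a),rr*np.sin(a),10)
obs=[(A,(347,161),(0,0,40)),(B,(347,160),(0,0,40)),(A,(205,28),(-8,49,10)),(B,(480,222),(-8,49,10)),(B,(443,247),(8,49,10))]
for d,p in zip([22.5,-22.5,-67.5,-112.5,-157.5,157.5,112.5,67.5],[(390,25),(447,84),(446,170),(388,218),(305,217),(250,166),(249,84),(302,25)]): obs.append((A,p,oc(d)))
for d,p in zip([202.5,157.5,112.5,67.5,22.5,-22.5,-67.5,-112.5],[(386,27),(443,88),(440,175),(384,216),(300,213),(246,167),(247,85),(300,27)]): obs.append((B,p,oc(d)))
obs=[(c,w(p),q) for c,p,q in obs]
def shift(c,b,rv):
    c=dict(c); c['e']=c['e']+c['R']@b; c['R']=c['R']@R.from_rotvec(rv).as_matrix(); return c
def res(p,full=False):
    M=R.from_euler('z',p[3]).as_matrix()@R.from_euler('y',-np.radians(25)).as_matrix(); r=[]
    b=p[4:7];rv=p[7:10]
    for c,uv,q in obs: r.append(proj(shift(c,b,rv),p[:3]+M@np.array(q))[0]-uv)
    if full: return np.array(r)
    return np.r_[np.ravel(r)/.5,b/1.5,rv/.007]
o=least_squares(res,[640,119.5,71,0]+[0]*6,loss='soft_l1');print(o.x.round(4)); print(res(o.x,1).round(1).tolist())
J=np.linalg.inv(o.jac.T@o.jac);print(np.sqrt(np.diag(J)).round(3))
E
python3 fit3.py
```

```text
[ 6.387848e+02  1.197012e+02  7.391050e+01 -1.460000e-02 -4.050000e-02
  2.850000e-02  8.500000e-03 -1.900000e-03  1.000000e-04  2.400000e-03]
[[0.2, -0.5], [-1.1, -0.1], [-1.1, -1.3], [0.4, -0.5], [-0.6, 3.0], [0.0, 1.2], [0.2, 0.8], [-0.4, -1.8], [-0.4, -0.1], [0.8, 0.1], [-0.0, -0.7], [-0.4, 0.5], [1.3, 1.0], [0.0, 0.3], [0.2, -0.7], [0.3, -3.6], [-0.3, 0.3], [1.2, 1.3], [-0.0, -1.1], [-1.1, 0.1], [0.6, 0.3]]
[0.851 0.157 1.858 0.01  1.122 1.139 1.472 0.004 0.004 0.007]
```

```bash
sed -i 's/^def shift/obs=[o for i,o in enumerate(obs) if i not in (4,7,15)]\ndef shift/' fit3.py; cat >> fit3.py <<'E'
p=o.x;M=R.from_euler('z',p[3]).as_matrix()@R.from_euler('y',-np.radians(25)).as_matrix()
out=[]
for t,c in (('wA',A),('wB',B)):
    im,_=load(t); im=cv2.resize(im[140:310,140:370],None,fx=3,fy=3,interpolation=2)
    cc=shift(c,p[4:7],p[7:10])
    def dr(P,col,cl=True):
        q=((proj(cc,p[:3]+np.array(P)@M.T)-[140,140]+.5)*3).astype(int); cv2.polylines(im,[q.reshape(-1,1,2)],cl,col,1)
    dr([oc(22.5+45*i) for i in range(8)],(0,0,255)); dr([(8,28,10),(8,49,10),(-8,49,10),(-8,28,10)],(0,0,255))
    dr([(-40,-47,0),(82,-47,0),(82,87,0),(-40,87,0)],(255,255,0))
    for i in range(6):
        a=np.radians(90+60*i);u=np.array([np.cos(a),np.sin(a),0]);v=np.array([-u[1],u[0],0]);z=np.array([0,0,33.])
        dr([u*10+v*2+z,u*16+v*2+z,u*16-v*2+z,u*10-v*2+z],(255,0,255))
    dr([(10*np.cos(a),10*np.sin(a),40) for a in np.linspace(0,6.2,24)],(0,255,255))
    out.append(im)
cv2.imwrite('pics/ov.png',cv2.resize(np.hstack(out),None,fx=.575,fy=.575) if 0 else np.vstack(out)[:, :][:1020])
cv2.imwrite('pics/ovA.png',out[0]);cv2.imwrite('pics/ovB.png',out[1])
E
python3 fit3.py
```

```text
[ 6.388039e+02  1.197673e+02  7.396350e+01 -1.320000e-02 -1.726000e-01
  1.266000e-01  3.750000e-02 -1.800000e-03  7.000000e-04  1.700000e-03]
[[0.2, -0.6], [-1.1, -0.1], [-1.2, -1.4], [0.4, -0.5], [-0.0, 1.0], [0.2, 0.6], [-0.4, -0.3], [0.8, -0.0], [-0.1, -0.8], [-0.4, 0.4], [1.2, 0.9], [-0.0, 0.3], [0.2, -0.7], [-0.3, 0.3], [1.2, 1.3], [-0.1, -1.1], [-1.1, 0.1], [0.6, 0.2]]
[0.876 0.163 1.902 0.01  1.13  1.151 1.473 0.004 0.004 0.007]
```

View pics/ovA.png

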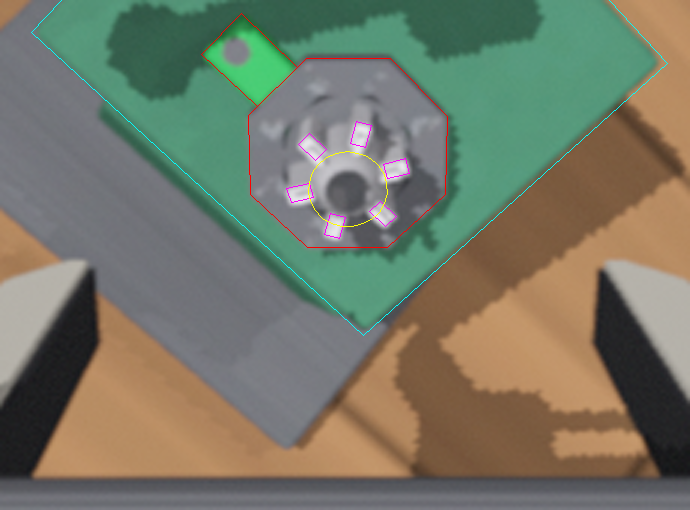

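View pics/ovB.png

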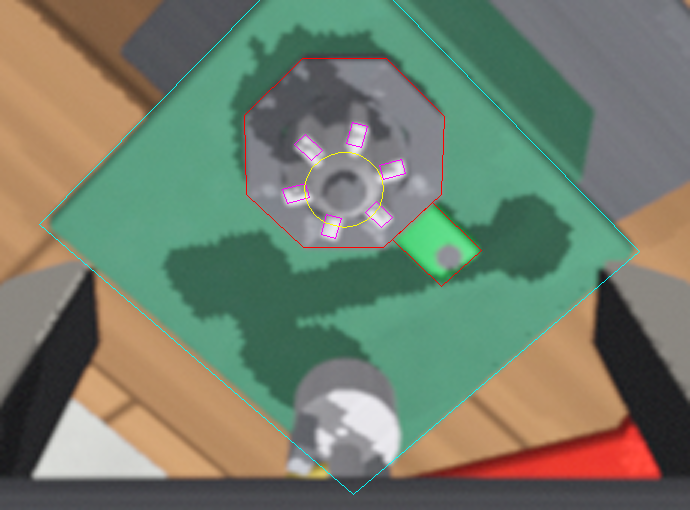

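```bash
sed -i 's/^HP=.*/HP=np.array([638.8,119.75,74.0]);HY=-0.013/' h.py; cat >> h.py <<'E'
def down(a):
    y=np.array([np.cos(a),np.sin(a),0]);return to_rpy(np.c_[np.cross(y,[0,0,-1]),y,[0,0,-1]])
E
python3 - <<'E'
from h import *
from bench import robot
robot.move_ptp([497.5,-131.4,95],down(np.radians(6.7+45)));robot.sleep(.1); snap('wrist','wS')
print(robot.current_tcp_pos(),robot.current_t())
a,W=load('wS');crop(a,140,130,370,310,3,'wSc')
E
```

```text
[ 497.83683778 -130.32810284   95.33118163] 18.45
```

View pics/wSc.png

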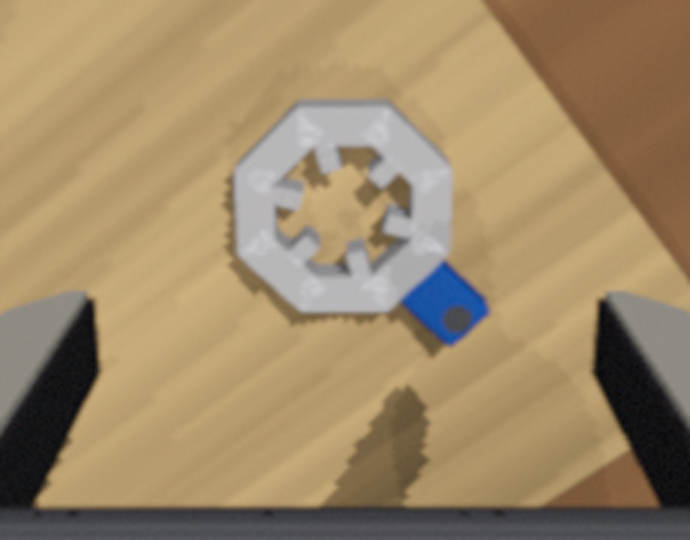

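```bash
python3 - <<'E'
from h import *
from bench import robot
_,W=load('wS')
print(onz(W,((344.5)/3-.5+140,(207.5)/3-.5+130),22).round(1), robot.current_tcp_pos().round(1),robot.current_eef_rot().round(3),down(np.radians(51.7)).round(3))
E
```

```text
[ 495.8 -129.2   22. ] [ 497.8 -130.3   95.3] [3.141e+00 1.000e-03 2.476e+00] [3.142 0.    2.473]
```

```bash
python3 - <<'E'
from h import *
from bench import robot
o=down(np.radians(51.7))
robot.move_linear([496,-129.6,40],o,speed=120)
print(robot.move_linear([496,-129.6,14],o,speed=50,f_stop=8),robot.current_tcp_pos().round(1))
robot.move_gripper(0.0)
print(robot.current_gripper_width()*93,robot.current_contact_force().round(1),robot.current_tcp_pos().round(1))
robot.move_linear([496,-129.6,60],o,speed=120)
robot.sleep(.1);snap('wrist','wS2');print(robot.current_gripper_width()*93,robot.current_tcp_pos().round(1),robot.current_t())
a,W=load('wS2');crop(a,140,130,370,310,3,'wS2c')
E
```

```text
False [ 495.9 -129.6   13.8]
55.64366006260853 [-0.4  0.2  1.8] [ 496.  -129.6   14.1]
55.69160063810979 [ 495.2 -129.2   59. ] 21.0917
```

View pics/wS2c.png

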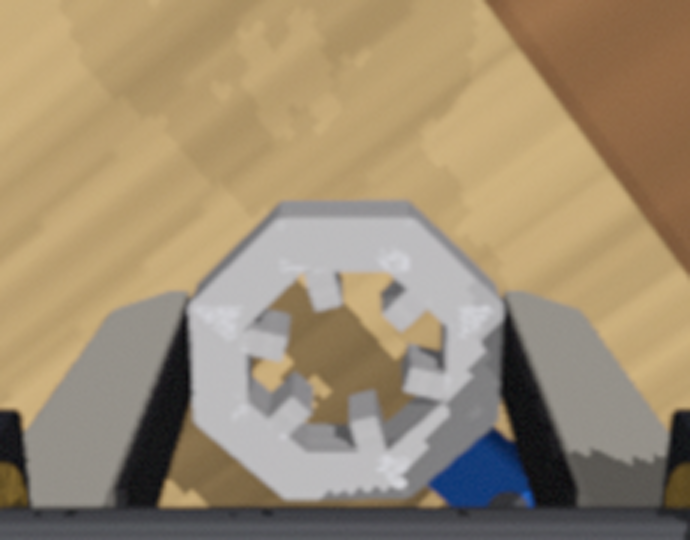

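```bash
cat > fitp.py <<'E'
from h import *
def fitplate(W,pts,tcp,rot,off,s,tabdeg):
    """pts: top face corners in crop px starting image upper-right going clockwise. returns pose in tool frame"""
    # estimated camera correction
    W=dict(W);W['e']=W['e']+W['R']@[-.17,.13,.04];W['R']=W['R']@R.from_rotvec([-.0018,.0007,0.0017]).as_matrix()
    Tm=rpy(rot); uv=[(np.array(p)+.5)/s-.5+off for p in pts]
    rr=28/np.cos(np.pi/8)
    # tool frame: image up direction ~? determine sign of tool x,y in image
    ix=W['R'].T@Tm  # tool axes in cam
    def P(p):
        M=R.from_rotvec([p[3],p[4],p[5]]).as_matrix(); out=[]
        for k in range(8):
            a=np.radians(-67.5+45*k) # in image right/down plane
            v=np.array([np.cos(a),np.sin(a)])*rr
            # image right=cam x, down=cam y  -> tool coords
            c=v[0]*np.sign(ix[0,1])*np.array([0,1,0])+v[1]*np.sign(ix[1,0])*np.array([1,0,0])
            out.append(tcp+Tm@(np.array(p[:3])+M@c))
        return np.array(out)
    f=lambda p:np.ravel((proj(W,P(p))-uv))
    g=lambda p:np.r_[f(p),p[3]/.03,p[4]/.1]
    o=least_squares(g,[0,0,-8,0,0,0],loss='soft_l1');r=f(o.x).reshape(-1,2)
    return o.x,r,ix
E
python3 - <<'E'
from fitp import *
from bench import robot
_,W=load('wS2')
pts=[(412,218),(503,312),(500,405),(405,499),(287,499),(193,407),(190,310),(278,218)]
x,r,ix=fitplate(W,pts,robot.current_tcp_pos(),robot.current_eef_rot(),[140,130],3,0)
print(x.round(3));print(r.round(1).tolist());print(ix.round(2), robot.current_tcp_pos())
E
```

```text
[-2.063e+00  7.600e-02 -6.829e+00 -5.000e-03  8.000e-03 -1.000e-03]
[[0.2, 0.3], [0.1, -2.1], [-0.8, 5.4], [0.8, -0.5], [-0.6, -0.5], [0.6, 4.8], [-0.5, -1.3], [0.2, 0.3]]
[[-0.    1.   -0.  ]
 [-0.96 -0.   -0.29]
 [-0.29  0.    0.96]] [ 495.24424813 -129.24009212   59.04569992]
```

```bash
sed -i 's/g=lambda p:.*/bad=[1,2,5,6]\n    def g(p):\n        q=f(p).reshape(-1,2).copy(); q[bad]*=[.7,0]; return np.r_[q.ravel(),p[3]\/.03,p[4]\/.1,(p[2]+7.9)\/.3]/' fitp.py
python3 - <<'E'
from fitp import *
from bench import robot
_,W=load('wS2')
pts=[(412,218),(503,312),(500,405),(405,499),(287,499),(193,407),(190,310),(278,218)]
x,r,ix=fitplate(W,pts,robot.current_tcp_pos(),robot.current_eef_rot(),[140,130],3,0)
print(x.round(3));print(r.round(1).tolist())
print(robot.current_tcp_pos(),robot.current_joint_vel().round(4),robot.current_t())
robot.sleep(.3);print(robot.current_tcp_pos())
robot.move_ptp(hub((0,0,75)),tool(np.radians(-45)))
for i in range(3): print(robot.current_tcp_pos(),hub((0,0,75)),robot.current_contact_force().round(1),robot.current_t());robot.sleep(.15)
snap('wrist','wI');a,W=load('wI');crop(a,140,130,370,310,3,'wIc');snap('scene','sI')
E
```

```text
[-1.581e+00  5.800e-02 -7.875e+00 -3.000e-03  5.000e-03 -2.000e-03]
[[0.2, -0.0], [0.3, -2.2], [-0.5, 5.6], [1.0, -0.0], [-0.7, 0.0], [0.2, 5.1], [-0.9, -1.3], [-0.0, 0.1]]
[ 495.24424813 -129.24009212   59.04569992] [-0.001   0.003  -0.0023  0.0006  0.0016 -0.0002] 21.0917
[ 495.82336656 -129.52284537   59.66473854]
[607.01397515 119.88252562 141.81394674] [607.10630867 120.1620412  141.97308403] [-0.2  0.8 -0.8] 23.3083
[607.09875327 119.75959138 141.77055503] [607.10630867 120.1620412  141.97308403] [-0.6 -0.8 -1.4] 23.4583
[607.12421601 119.90575519 141.86284687] [607.10630867 120.1620412  141.97308403] [ 0.9  0.3 -0.6] 23.6083
```

View pics/wIc.png

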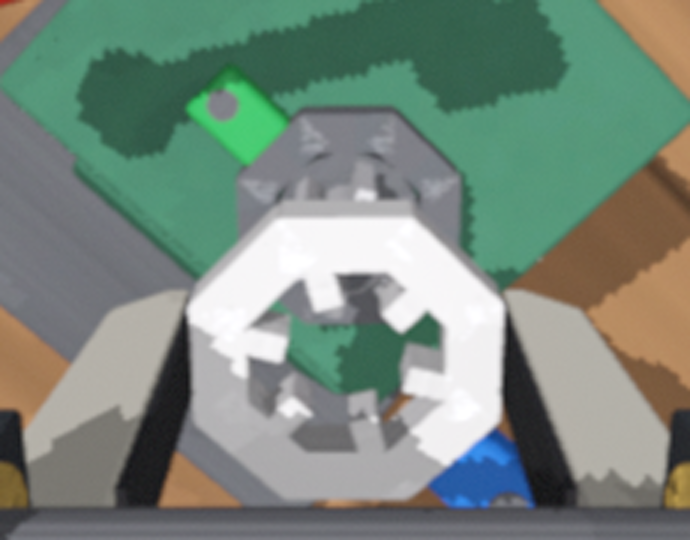

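```bash
cat > ins.py <<'E'
from h import *
from bench import robot
def rep():
    f=HR().T@robot.current_contact_force();m=HR().T@robot.current_ft_torque();p=HR().T@(robot.current_tcp_pos()-HP)
    print('tcp hub',p.round(2),'f',f.round(1),'m',m.round(2),round(robot.current_t(),2));return p,f,m
E
python3 - <<'E'
from ins import *
o=tool(np.radians(-45)); dx=1.12
robot.move_linear(hub((dx,dx,48)),o,speed=80); robot.sleep(.15); rep()
r=robot.move_linear(hub((dx,dx,31)),o,speed=25,f_stop=6); print(r);robot.sleep(.05); rep()
snap('wrist','wI2');a,W=load('wI2');crop(a,140,130,370,310,3,'wI2c')
E
```

```text
tcp hub [ 1.33  1.16 48.12] f [-0.8 -0.1 -0.7] m [0.03 0.45 0.08] 24.5
False
tcp hub [ 1.22  1.13 31.06] f [ 0.2 -1.2 -0.2] m [-0.03  0.41  0.04] 25.38
```

View pics/wI2c.png

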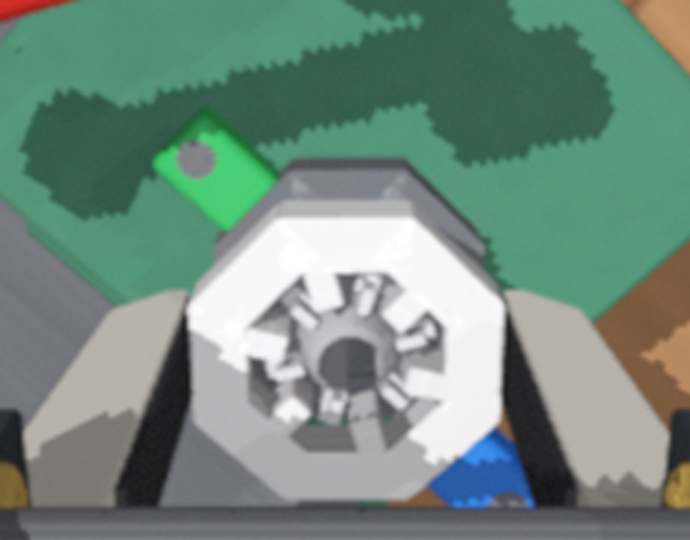

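Splines sit in the tooth gaps, with no contact force. Continue down.

```bash
python3 - <<'E'
from ins import *
o=tool(np.radians(-45)); dx=1.12
r=robot.move_linear(hub((dx,dx,8)),o,speed=30,f_stop=8); print(r);rep()
snap('wrist','wI3');a,W=load('wI3');crop(a,140,130,370,310,3,'wI3c')
E
```

```text
True
tcp hub [ 0.9   1.08 11.56] f [1.5 0.  3.4] m [-0.07  0.2   0.07] 26.06
```

View pics/wI3c.png

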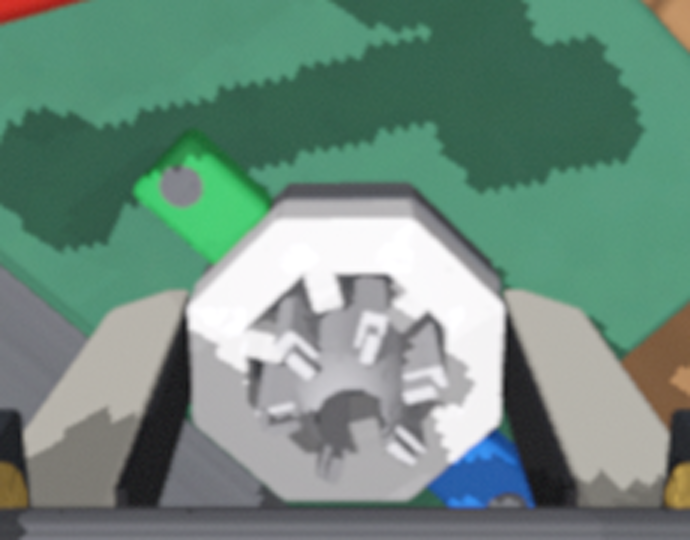

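```bash
python3 - <<'E'
from ins import *
o=tool(np.radians(-45)); dx=1.12
robot.move_gripper(0.8); 
robot.move_linear(hub((dx,dx,110)),o,speed=150);robot.sleep(.1)
snap('wrist','wI4');a,W=load('wI4');crop(a,140,130,370,310,3,'wI4c');snap('scene','sI4');rep()
E
```

```text
tcp hub [  0.21   1.   108.93] f [ 0.9  0.6 -0.5] m [-0.03  0.28  0.07] 27.67
```

View pics/wI4c.png

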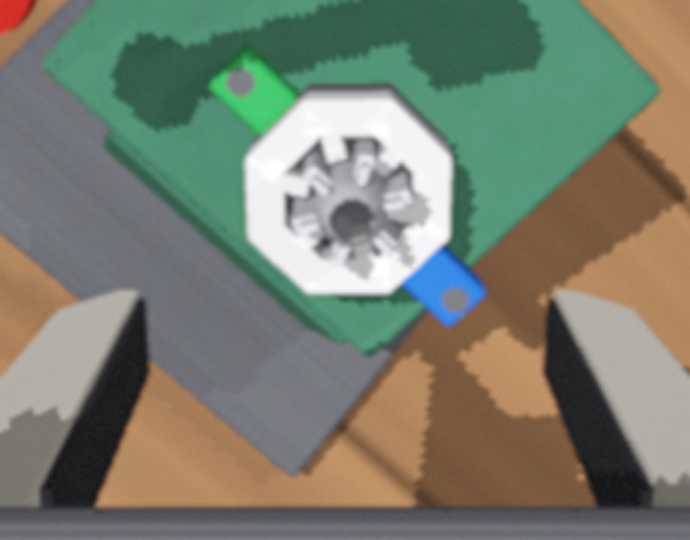

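```bash
python3 - <<'E'
from ins import *
robot.move_gripper(1.0)
robot.move_ptp([448,-291,95],down(np.radians(-26.2-135)));robot.sleep(.3); snap('wrist','wD')
print(robot.current_tcp_pos(),robot.current_t())
a,W=load('wD');crop(a,140,130,370,310,3,'wDc')
E
```

```text
[ 448.27900948 -290.58599461   95.1235596 ] 30.1917
```

View pics/wDc.png

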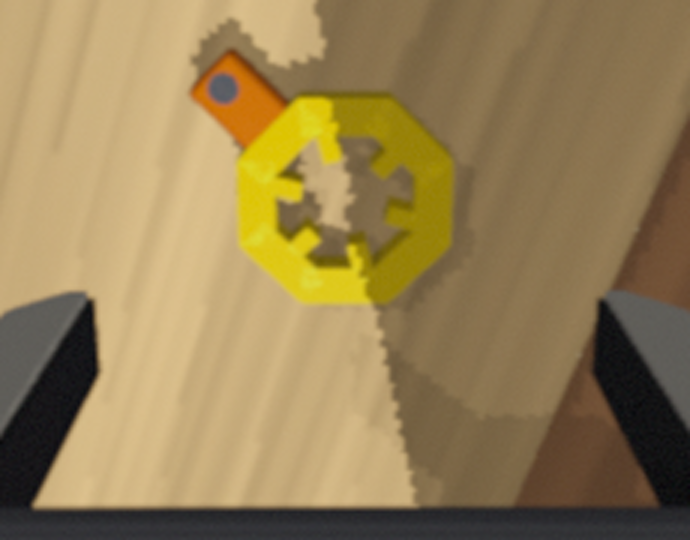

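```bash
python3 - <<'E'
from ins import *
_,W=load('wD')
c=onz(W,(347.5/3-.5+140,199.5/3-.5+130),22);print(c)
# shift by the offset seen with the separator: centre lay at tool x -1.58 of TCP after aiming (496,-129.6)
o=down(np.radians(-26.2-135)); tx=rpy(o)[:,0]
t=c[:2]-tx[:2]*1.2; print(t)
robot.move_linear([*t,40],o,speed=120)
print(robot.move_linear([*t,14],o,speed=50,f_stop=8),robot.current_tcp_pos().round(1))
robot.move_gripper(0.0)
print(robot.current_gripper_width()*93,robot.current_contact_force().round(1),robot.current_tcp_pos().round(1))
robot.move_linear([*t,70],o,speed=120)
robot.sleep(.3);snap('wrist','wD2');print(robot.current_tcp_pos().round(2),robot.current_t())
a,W=load('wD2');crop(a,140,130,370,310,3,'wD2c')
E
```

```text
[ 448.86062779 -293.61644576   22.        ]
[ 448.47390895 -292.48046664]
False [ 448.4 -292.4   13.8]
55.62656711687872 [0.2 0.1 0.5] [ 448.5 -292.5   14.1]
[ 448.22 -292.26   69.42] 33.1167
```

View pics/wD2c.png

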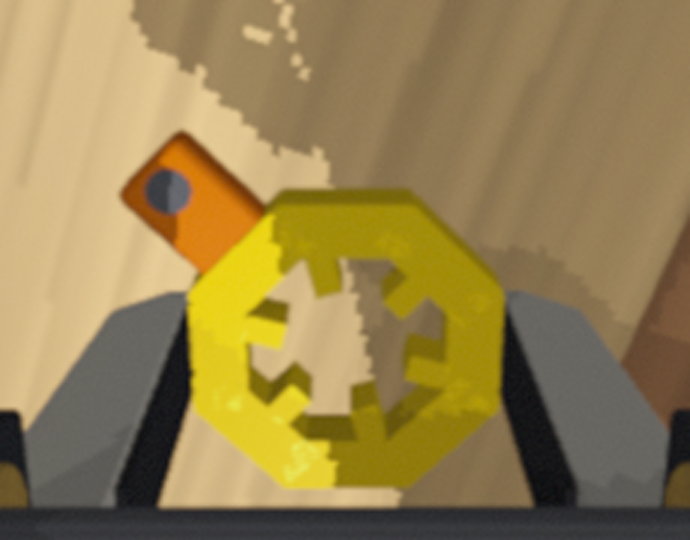

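```bash
python3 - <<'E'
from fitp import *
from ins import *
_,W=load('wD2')
pts=[(412,205),(503,296),(500,405),(408,488),(285,488),(193,407),(190,296),(275,205)]
x,r,ix=fitplate(W,pts,robot.current_tcp_pos(),robot.current_eef_rot(),[140,130],3,0)
print(x.round(3));print(r.round(1).tolist())
off=-x[0]*.7071
robot.move_ptp([500,-150,150],down(np.radians(-100)))
robot.move_ptp(hub((off,off,70)),tool(np.radians(-45)));robot.sleep(.2)
o=tool(np.radians(-45))
robot.move_linear(hub((off,off,48)),o,speed=80); robot.sleep(.15); rep()
print(off,robot.move_linear(hub((off,off,35)),o,speed=25,f_stop=6));robot.sleep(.05); rep()
snap('wrist','wE');a,W=load('wE');crop(a,140,130,370,310,3,'wEc')
E
```

```text
[-6.940e-01  1.300e-01 -7.885e+00 -7.000e-03  7.000e-03 -7.000e-03]
[[-0.1, -0.1], [0.4, -1.1], [-0.3, 1.6], [0.1, -0.1], [-0.0, 0.1], [-0.0, 1.4], [-1.4, -0.5], [0.4, 0.1]]
tcp hub [ 0.58  0.59 48.03] f [-0.8 -0.  -0.6] m [-0.07  0.4   0.01] 35.78
0.490903726216955 False
tcp hub [ 0.5   0.5  34.99] f [-0.7 -0.3 -1.1] m [-0.11  0.43  0.01] 36.5
```

View pics/wEc.png

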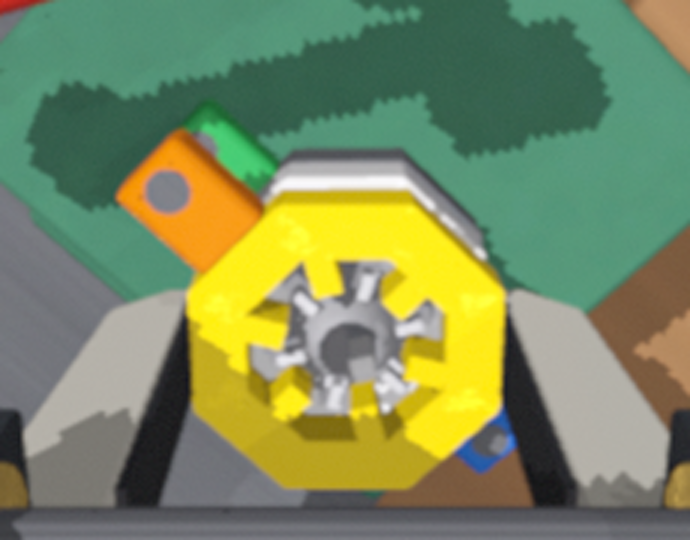

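```bash
python3 - <<'E'
from ins import *
_,E=load('wE'); T=rpy(robot.current_eef_rot())
print('E',T.T@(E['e']-robot.current_tcp_pos()),(T.T@E['R']).round(4).tolist())
for t,tcp,a in (('wS2',[495.24,-129.24,59.05],51.7),('wD2',[448.22,-292.26,69.42],-161.2)):
    _,W=load(t);T=rpy(down(np.radians(a)));print(t,(T.T@(W['e']-tcp)).round(2),(T.T@W['R']).round(4).tolist())
# hub tip prediction in wE vs seen
W=dict(E);W['e']=W['e']+W['R']@[-.17,.13,.04];W['R']=W['R']@R.from_rotvec([-.0018,.0007,0.0017]).as_matrix()
print((proj(W,[hub((0,0,40)),hub((0,0,30))])-[140,130]+.5)*3-.5)
E
```

```text
E [  79.4789956    -0.78943164 -165.8190255 ] [[-0.0002, -0.9584, -0.2853], [1.0, -0.0001, -0.0005], [0.0004, -0.2853, 0.9584]]
wS2 [  79.93    0.21 -165.85] [[-0.0001, -0.959, -0.2833], [1.0, -0.0, -0.0002], [0.0002, -0.2833, 0.959]]
wD2 [  78.98    0.21 -165.4 ] [[-0.0001, -0.958, -0.2869], [1.0, -0.0003, 0.0007], [-0.0007, -0.2869, 0.958]]
[[350.933344   349.08207767]
 [350.6299102  325.60419449]]
```

```bash
cat > rel.py <<'E'
from h import *
def corr(W):
    W=dict(W);W['e']=W['e']+W['R']@[-.17,.13,.04];W['R']=W['R']@R.from_rotvec([-.0018,.0007,0.0017]).as_matrix();return W
def centre(t,tcp,rot,xt):
    _,W=load(t);W=corr(W);p=np.array(tcp)+rpy(rot)@np.array(xt);return W['R'].T@(p-W['e'])
cS=centre('wS2',[495.244,-129.24,59.046],down(np.radians(51.7)),[-1.581,.058,-7.875])
cD=centre('wD2',[448.22,-292.26,69.42],down(np.radians(-161.2)),[-.694,.13,-7.885])
print(cS,cD)
for c,ts in ((cS,['wI','wI2','wI3']),(cD,['wE'])):
    for t in ts:
        _,W=load(t);W=corr(W); print(t,(HR().T@(W['e']+W['R']@c-HP)).round(2))
E
python3 rel.py
```

```text
[-8.29965769e-03  3.29705192e+01  1.74618568e+02] [-8.32260084e-02  3.07006165e+01  1.73763743e+02]
wI [-2.32 -1.08 83.02]
wI2 [-1.1   0.17 39.14]
wI3 [-1.43  0.1  19.61]
wE [-0.13  1.29 43.22]
```

```bash
python3 - <<'E'
from ins import *
o=tool(np.radians(-45)); x,y=.49-.4,.49-.9
robot.move_linear(hub((x,y,36)),o,speed=30);robot.sleep(.1);rep()
print(robot.move_linear(hub((x,y,18)),o,speed=25,f_stop=7));rep()
snap('wrist','wE2');a,W=load('wE2');crop(a,140,130,370,310,3,'wE2c')
E
```

```text
tcp hub [ 0.17 -0.42 36.12] f [-0.4 -1.  -0.2] m [-0.08  0.4   0.04] 36.9
True
tcp hub [-0.06 -0.45 21.6 ] f [0.4 0.4 2.3] m [-0.05  0.07  0.1 ] 37.47
```

View pics/wE2c.png

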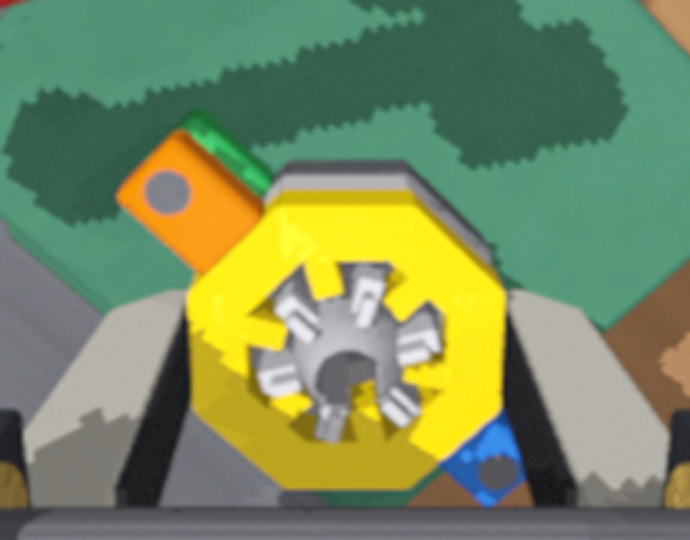

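Stopped at 21.6, exactly 10 mm above the separator's 11.56, so the disc is home. Release and check.

```bash
python3 - <<'E'
from ins import *
o=tool(np.radians(-45)); x,y=.09,-.41
robot.move_gripper(0.8)
robot.move_linear(hub((x,y,110)),o,speed=150);robot.sleep(.2)
a=snap('wrist','wF')['img'];crop(a,140,100,370,310,3,'wFc');s=snap('scene','sF')['img'];crop(s,280,110,400,235,5,'sFc');rep()
snap('top','tF')
E
```

```text
tcp hub [ -0.54  -0.48 109.15] f [ 0.4 -0.3  0.4] m [-0.06  0.35  0.03] 39.11
```

View pics/wFc.png

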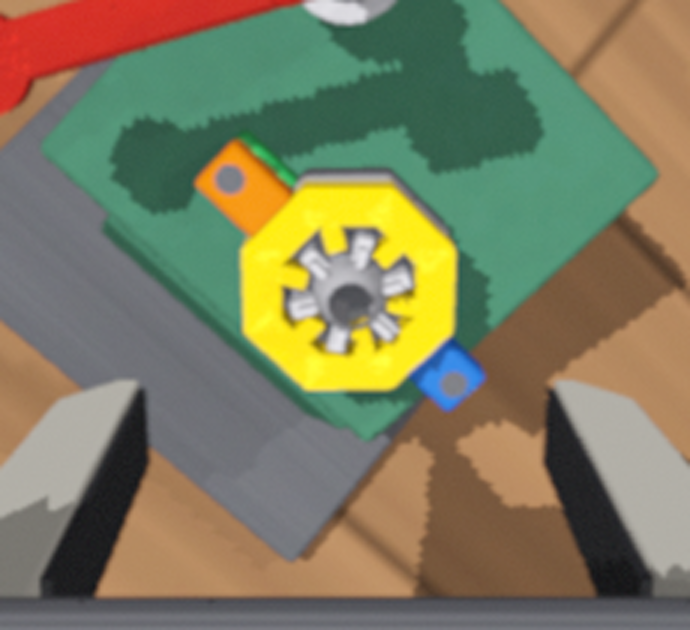

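View pics/sFc.png

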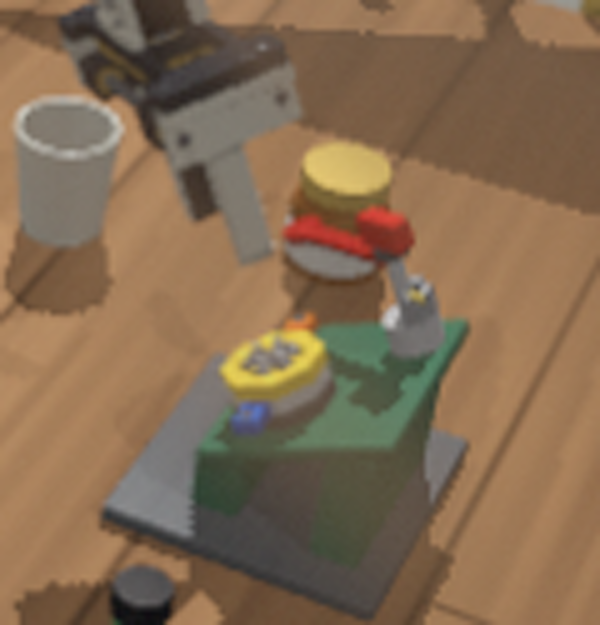

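View pics/tF.png

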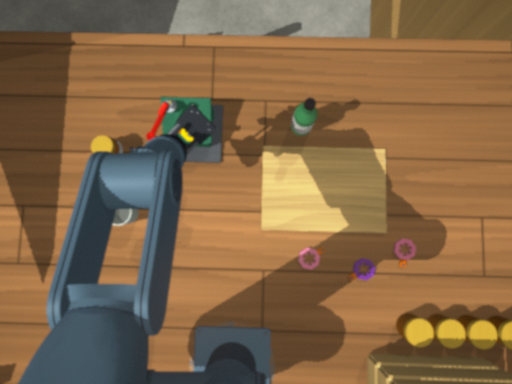

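Disc and separator are stacked flat with opposite tabs, the keeper is parked, the bystanders have not moved, and the arm is clear.

```bash
python3 - <<'E'
from bench import robot
robot.sleep(.3);print(robot.hand_in(),robot.current_t())
E
```

```text
the job is handed in; nothing more can be done
the job is handed in; nothing more can be done
```

The filter is reassembled and handed in at about 39.5 s of the 72 s allowed; the hand-in reports no verdict.

**What I did**
- **Keeper:** I lifted the red knob about 18 mm, turned it 1.3 rad clockwise and let it down into its rest notch. The last pictures show it still parked and raised.
- **Separator:** It went onto the hub with its tab to hub -y and met the bottom plate with the tool at 11.6 mm along the hub axis.
- **Filter disc:** It followed with its tab to +y, over the green tab, and stopped with the tool at 21.6 mm, one plate thickness above the separator.

**Last checks**
- The final pictures show both plates flat and concentric on the hub with opposite tabs, and the gripper about 90 mm clear of the stack.
- The bottle and jar are unmoved. The arm partly hides the cup in the top view, but it stands upright in the scene view.

**What went wrong or disagreed**
- My first knob grip was too low and closed on the collar under the bar at about 18 mm. I regripped it 8 mm higher.
- For the disc, two camera estimates of its position in the gripper differed by about 1 mm. I corrected the position by that much before sliding it down. Neither plate met noticeable force before it was home.

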